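Set the steeping timer of the tea carafe

ROBOT

A 7-joint arm with a two-finger parallel gripper is mounted at the origin on a cart in front of the work surface, level with it; the furniture and walls round the work are solid. World frame = base frame: x ahead of the robot, y to its left, z up, the work surface at z = 0. Lengths are in m, angles in degrees, forces in N, time in s.
With the tool pointing down it reaches from about 0.35 to 0.9 m from the base axis. Payload 19.9 kg.
Tool frame: the origin (TCP) lies at the very end of the fingers, on their centre line; the grasp point (between the pads) lies 19 mm behind it; z points along the fingers, y is the line along which they close (so a half turn about z gives the same grasp; the last joint's range is limited). The gripper opens to 94 mm and grips with 3 to 60 N. Pads are 16 mm wide; open, the fingers measure 119 mm over their backs; the gripper's body (75 mm by 177 mm) begins 78 mm behind the grasp point.
Start: joints at [-79.211, 23.915, -0.59, 92.452, 0.269, 63.638, -3.037], TCP at [0.142, 0.609, 0.205] pointing down, gripper open.
Joint ranges: [-161.28, 161.28], [-22.2, 115.67], [-73.04, 71.86], [3.21, 147.25], [-68.34, 248.33], [10.77, 114.83], [-161.83, 161.83]. Speed limits (degrees/s): [108.29, 108.29, 136.94, 136.94, 172.46, 172.46, 172.46].

INTERFACE

Orientations are given as a 3x3 rotation matrix whose columns are the frame's x, y, z axes.
In Python, from cell import robot gives the robot as it stands. The module is installed in compiled form; this text tells all that it offers.
- The arm moves only by the shell command python3 -m creep 'ROWS' [FORCE]. ROWS is JSON, a list that holds one entry, the list of rows, each a list of 5 numbers: the finger opening in m, from 0 to 0.094, then the shift along the tool's x, y, z in m, then the turn about the tool's z in rad. In form: [[[hand, x, y, z, turn], ...]]. A call has 1 to 20 rows; each row is the pose to reach, as a shift and turn from the pose commanded when the call began, along the tool's axes at that moment; what a row does not reach only later rows make up. A row lasts 1/10 s, in which the tool goes at most 50 mm and 8.59 degrees, less where a joint would pass 70% of its speed; a pose out of reach is approached as far as the arm can. A call with a gripper value outside its range is refused whole. The fingers move at their own pace and stop on an object; FORCE is the grip in N (left out, the last holds). Time passes only in rows, so rows that repeat a pose let the fingers close. It gives the time, the measured TCP pose, the force, the opening and the grip force at its end, in the units of the state.
- robot.state(): the state, without advancing time (a new reading comes with each control period).
- robot.snapshot(name): name is "side" or "top" or "wrist"; returns the picture (480x640x3 uint8, red, green, blue); there is no depth.
- robot.camera_model(name): a dict with "intrinsics" (3x3 intrinsics, pixels), "R" (3x3) and "t" (3): a world point X has camera coordinates R X + t. Camera axes: x right, y down, z forward; pixel columns grow to the right and rows downward; lengths in m; the calibration is good to about 2 mm. A picture is of the moment at which its call begins: read the wrist's pose just before it. camera_model takes no time and is no camera call; for the wrist camera it gives the pose at the moment of the call.
- robot.finish_job(): hands the job in; it is judged then, once.
Trained networks look in the newest picture that a camera, given by its name, has taken for a name from the list of things; names that differ only in an ending like _2 or _b are one class to them, and where a whole thing is asked for, a point or a joint stands for the part that bears it (a point fixed in the world has none). Each returns a list of dicts, best first, with "score" (0 to 1); they miss things now and then, are a little off and sometimes report something else, mostly with a low value. They report only what shows in the picture. A call takes as long as a camera call.
- robot.boxes_of(thing, camera): "centre" ([column, row] in pixels, amid what is visible of it).
- robot.trace(thing, camera): "pixels" (480x640 bool, what is visible of it) and "centre" ([column, row] in pixels, amid what is visible of it).
The state is a dict: "time_s": time; "qpos": joint angles; "qvel": joint speeds; "tau": joint torques, N m; "ee_pos": TCP position; "tcp_rot": TCP orientation; "force": force on the tool from outside, world axes, zero at the start; "wrist_torque": the same for the moment, N m; "opening": opening from 0.0 (shut) to 1.0 (fully open); "finger_force": force on a finger pad.
Only numpy, scipy, OpenCV 4.12 (cv2) and the standard library are available. Lean on these libraries where they do the work, as an engineer would, in place of code of your own. Each camera call takes 0.05 s, during which the arm holds its last target. There are 200 camera calls.

TASK

Two white brewing bases stand on the worktop, each with a black timer dial in front; both dials are at their zero stop. Turn the dial of the base that carries the glass carafe three clicks clockwise (seen from above) and let go of it. Leave the other dial, in front of the grey mug, at zero, and leave the carafe standing where it is.

Things in the scene. Friction and masses are not known exactly. Their poses are not given: they have to be found in the camera images.
- carafe_dial_grip (a point): Grip point of the black timer dial of the base under the carafe: on its upright axis, 63 mm above the worktop, mid-bar. The dial is a round skirt (48 mm across, top 37 mm up) with an upright bar on it, 44 mm long, 14 mm thick, top 75 mm up, a white pointer line at one end. x runs along the bar to the pointer end, y across its thickness, z up; it turns with the dial.
- carafe_dial (a joint): Angle (rad) of that dial: starts at 0, its zero stop, pointer at the red tick; grows clockwise seen from above. A notch every 0.436 rad (25 degrees) with a tick each, five clicks to the end stop. A click takes up to 0.07 N m; let go, the dial settles into the nearest notch and stays. It may be turned three clicks in one grasp.
- mug_dial (a joint): The same angle of the equal dial in front of the grey mug (90 mm tall); starts at 0. Both bases are white slabs fixed to the worktop, 310 x 160 mm, deck 25 mm high: dial at the end near the robot, behind it a round cork coaster with the vessel, centre 175 mm from the dial's axis. Either base may be the left one.
- carafe_mid (a point): Middle of the round glass carafe (black lid, one black handle; 129 mm across, 173 mm with the handle, 140 mm tall), 70 mm above its underside; z up. It stands loose on the cork coaster behind its dial, its underside 28.5 mm above the worktop.

How it is judged (in metres and radians):
At the end, for the whole second after the job is handed in: The dial of the carafe's base rests in its third notch (1.309 rad, within 10 degrees), released; the mug's dial is at zero (within 10 degrees); the carafe stands upright within 30 mm of where it stood (value of joint carafe_dial between 1.134 and 1.484 rad and velocity of joint carafe_dial between -0.1 and 0.1 rad/s and value of joint mug_dial below 0.17 rad and distance of carafe_mid from where it was at the start of the episode below 0.03 m and angle between carafe_mid's own z axis and vertical below 0.17 rad); the robot touches nothing.
It fails at once if the mug's dial is turned by a click (value of joint mug_dial above 0.3 rad).
It fails at once if the carafe is knocked over (angle between carafe_mid's own z axis and vertical above 0.5 rad).
It also fails if it takes over 32 s, if anything falls off the work surface, if the arm or the gripper's body presses on something with over 40 N, if the wrist force passes 120 N, or if a joint passes its speed limit or range.

## Working session

There is one attempt and no reset: what is moved stays moved. The work goes in short steps, Python scripts to look and compute and a shell command to move; the robot and the scene stay as the last step left them, time stands still between calls to the robot, and variables do not carry over. Pictures are saved under pics/ and viewed, at most 10 in all, crops included, and the job is handed in when it is done.

```bash
mkdir -p pics; cat > h.py <<'E'
import numpy as np, cv2
from cell import robot
def cam(n):
    m=robot.camera_model(n); return np.array(m["intrinsics"]),np.array(m["R"]),np.array(m["t"])
def onplane(n,px,z):
    K,R,t=cam(n); d=R.T@np.linalg.solve(K,[px[0],px[1],1]); c=-R.T@t
    return c+d*(z-c[2])/d[2]
def tri(obs):
    A=np.zeros((3,3));b=np.zeros(3)
    for n,px in obs:
        K,R,t=cam(n) if isinstance(n,str) else n
        d=R.T@np.linalg.solve(K,[px[0],px[1],1]);d/=np.linalg.norm(d);c=-R.T@t
        P=np.eye(3)-np.outer(d,d);A+=P;b+=P@c
    return np.linalg.solve(A,b)
E
python3 - <<'E'
from h import *
np.set_printoptions(precision=3,suppress=True)
s=robot.state();print(s["time_s"],s["ee_pos"],s["tcp_rot"],s["opening"])
ims=[]
for n in ["top","side"]:
    im=robot.snapshot(n);cv2.imwrite(f"pics/{n}1.png",im[...,::-1])
    for th in ["carafe_dial_grip","carafe_mid"]:
        print(n,th,[(round(r["score"],2),np.round(r["centre"],1),onplane(n,r["centre"],.063)) for r in robot.boxes_of(th,n)])
E
```

```text
0.0 [0.142 0.608 0.205] [[-0.974  0.228 -0.   ]
 [ 0.228  0.974 -0.001]
 [-0.    -0.001 -1.   ]] 1.0048456916641555
top carafe_dial_grip [(0.92, array([203.2, 288.7]), array([0.454, 0.146, 0.063]))]
top carafe_mid [(0.81, array([214. , 180.9]), array([0.635, 0.135, 0.063]))]
side carafe_dial_grip [(0.95, array([364.7, 354. ]), array([0.452, 0.165, 0.063]))]
side carafe_mid [(0.8, array([249.3, 297.7]), array([0.647, 0.089, 0.063]))]
```

View pics/top1.png

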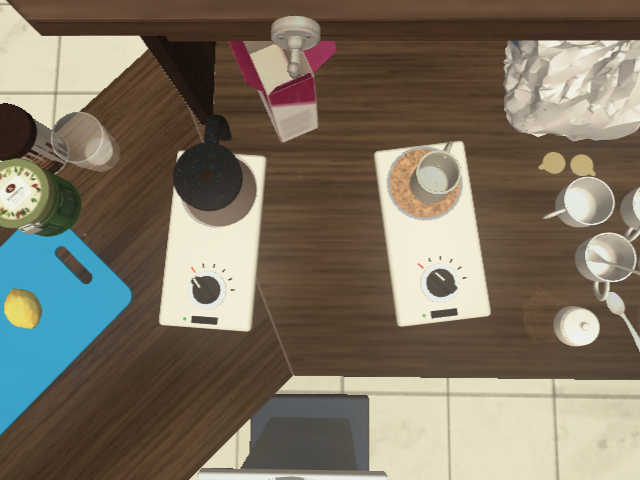

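View pics/side1.png

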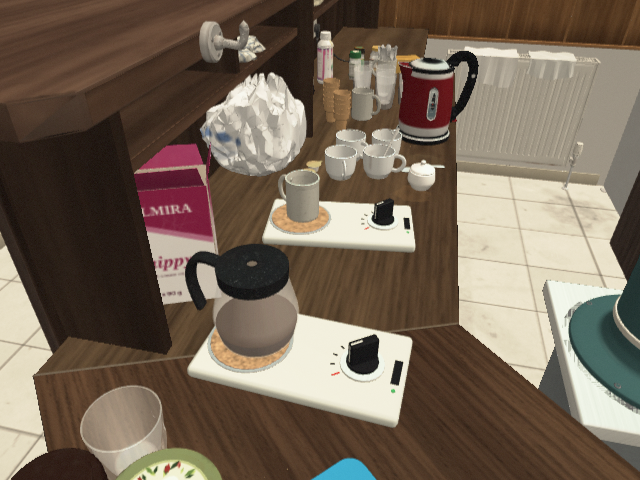

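The top view shows the carafe (208,178) on the left base, with its dial at (205,289). The mug is on the right base, with its dial at (441,282). The side view agrees: carafe dial at (362,355). I'll move above the carafe dial, staying high.

```bash
python3 -m creep '[[[0.06,-0.03,-0.03,-0.04,0],[0.06,-0.065,-0.06,-0.06,0],[0.06,-0.1,-0.093,-0.06,0],[0.06,-0.135,-0.125,-0.06,0],[0.06,-0.17,-0.157,-0.06,0],[0.06,-0.205,-0.19,-0.06,0],[0.06,-0.24,-0.222,-0.06,0],[0.06,-0.275,-0.255,-0.06,0],[0.06,-0.31,-0.287,-0.06,0],[0.06,-0.345,-0.32,-0.06,0],[0.06,-0.38,-0.352,-0.06,0],[0.06,-0.4,-0.37,-0.06,0],[0.06,-0.4,-0.37,-0.06,0],[0.06,-0.4,-0.37,-0.06,0],[0.06,-0.4,-0.37,-0.06,0],[0.06,-0.4,-0.37,-0.06,0]]]' 20
python3 - <<'E'
from h import *
np.set_printoptions(precision=3,suppress=True)
s=robot.state();print(s["time_s"],s["ee_pos"],s["tcp_rot"],s["opening"],s["qpos"])
M=cam("wrist");im=robot.snapshot("wrist");cv2.imwrite("pics/w1.png",im[...,::-1])
np.savez("w1.npz",K=M[0],R=M[1],t=M[2])
print(-M[1].T@M[2])
for r in robot.boxes_of("carafe_dial_grip","wrist"): print(r["score"],r["centre"],onplane("wrist",r["centre"],.063))
E
```

```text
time_s: 1.9
ee_pos: [0.4471, 0.1581, 0.2655]
tcp_rot: [[-0.974, 0.226, -0.0], [0.226, 0.974, 0.0], [0.0, 0.0, -1.0]]
force: [-0.1, -0.4, 0.1]
opening: 0.64
finger_force: 0.0
1.9 [0.447 0.158 0.265] [[-0.974  0.226 -0.   ]
 [ 0.226  0.974  0.   ]
 [ 0.     0.    -1.   ]] 0.6402798438075005 [-43.712   4.808  21.889 109.469  -1.966  66.084  55.837]
[0.381 0.174 0.443]
0.82 [306.1, 221.2] [0.451 0.152 0.063]
0.53 [313.9, 392.4] [0.664 0.112 0.063]
```

View pics/w1.png

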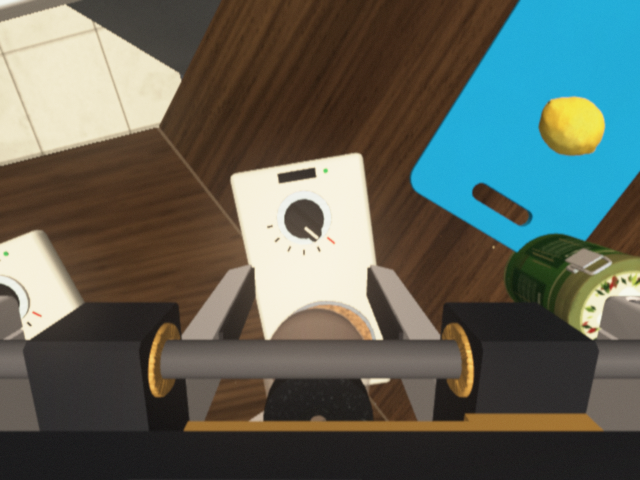

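The wrist view shows the carafe's dial at (304,219), its white pointer running towards the red tick at (332,240). The carafe is behind it, at the bottom of the picture. Next I'll measure the axis and bar direction.

```bash
python3 - <<'E'
from h import *
np.set_printoptions(precision=4,suppress=True)
im=cv2.imread("pics/w1.png")
c=cv2.resize(im[170:270,250:360],None,fx=5,fy=5,interpolation=cv2.INTER_CUBIC)
top=cv2.imread("pics/top1.png")
c2=cv2.resize(top[240:340,160:240],None,fx=5,fy=5,interpolation=cv2.INTER_CUBIC)[:500,:240+0] if 0 else cv2.resize(top[255:325,172:242],None,fx=3.5,fy=7.857) if 0 else cv2.resize(top[255:325,172:242],(245,245),interpolation=cv2.INTER_CUBIC)
c2=cv2.copyMakeBorder(c2,0,500-245,0,0,cv2.BORDER_CONSTANT)
cv2.imwrite("pics/crop.png",np.hstack([c,c2]))
K,R,t=cam("wrist")
obs=[]
for n in ["wrist","top","side"]:
    if n!="wrist": robot.snapshot(n)
    r=robot.trace("carafe_dial_grip",n)[0]; m=np.array(r["pixels"]).astype(np.uint8); ys,xs=np.nonzero(m)
    print(n,r["score"],r["centre"],m.sum(),xs.min(),xs.max(),ys.min(),ys.max())
    obs.append((n,r["centre"]))
print("tri",tri(obs),tri(obs[:2]),tri(obs[1:]))
def hsvpts(lo,hi,x0,x1,y0,y1):
    h=cv2.cvtColor(im,cv2.COLOR_BGR2HSV)[y0:y1,x0:x1]; ys,xs=np.nonzero(cv2.inRange(h,lo,hi)); return xs+x0,ys+y0
xs,ys=hsvpts((0,100,100),(12,255,255),320,345,228,252); print("red",xs.mean(),ys.mean(),onplane("wrist",(xs.mean(),ys.mean()),.025))
E
```

```text
Traceback (most recent call last):
IndexError: list index out of range
```

View pics/crop.png

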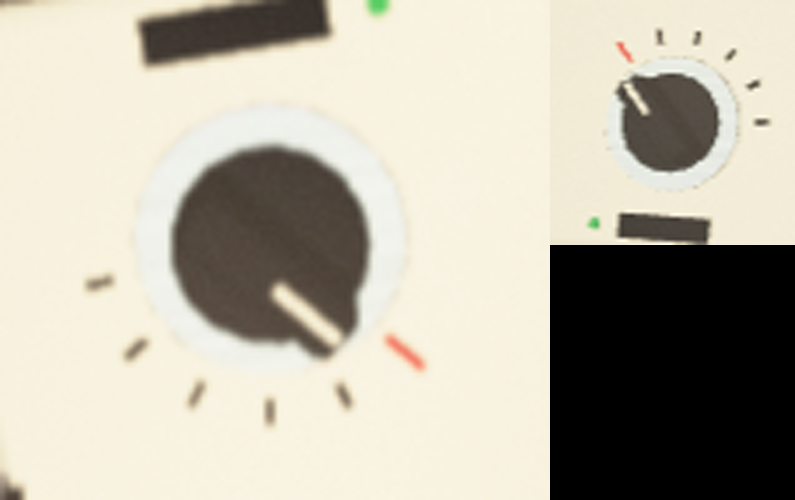

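The crop shows the white ring centred at crop (270,238), the skirt at (270,245), the pointer line from (277,290) to (338,343), and the red tick from (388,338) to (424,368). The other five ticks are clear as well.

```bash
python3 - <<'E'
from h import *
from scipy.optimize import least_squares
np.set_printoptions(precision=4,suppress=True)
w=lambda u,v:((u+.5)/5-.5+250,(v+.5)/5-.5+170)
T=lambda u,v:((u-550+.5)/3.5-.5+172,(v+.5)/3.5-.5+255)
P=lambda u,v,z:onplane("wrist",w(u,v),z)[:2]
Q=lambda u,v,z:onplane("top",T(u,v),z)[:2]
print("ring",P(270,238,.026),Q(672,123,.026)," skirt",P(270,245,.037),Q(670,122,.037))
for F,tk in ((P,[(406,353),(345,396),(270,411),(197,394),(136,350),(100,283)]),(Q,[(625,52),(660,38),(697,38),(730,54),(753,85),(762,122)])):
    X=np.array([F(u,v,.025) for u,v in tk])
    f=lambda p:np.r_[(X-p[:2]-p[2]*np.c_[np.cos(p[3]-np.radians(25)*np.arange(6)),np.sin(p[3]-np.radians(25)*np.arange(6))]).ravel()]
    r=least_squares(f,[.45,.15,.035,.6]);print("ticks",r.x[:3],np.degrees(r.x[3]),"rms",np.sqrt((r.fun**2).mean()))
for F,a,b in ((P,(277,290),(338,343)),(Q,(645,113),(628,84))):
    a,b=F(*a,.075),F(*b,.075);d=b-a;print("pointer",a,b,np.linalg.norm(d),np.degrees(np.arctan2(d[1],d[0])))
# height check: pointer outer end from two views
print("tri ptr end",tri([("wrist",w(338,343)),("top",T(628,84))]),"inner",tri([("wrist",w(277,290)),("top",T(645,113))]))
s=robot.state();print(s["time_s"],s["ee_pos"])
E
```

```text
ring [0.453  0.1481] [0.4536 0.149 ]  skirt [0.4527 0.1484] [0.4536 0.1476]
ticks [0.4536 0.1484 0.0429] 36.25219657921527 rms 0.00011170902570757809
ticks [0.4535 0.1483 0.0429] 36.579032687918385 rms 0.00024411054095902857
pointer [0.4558 0.15  ] [0.4701 0.1601] 0.01747015995633897 35.20926080159086
pointer [0.4561 0.1509] [0.4695 0.1593] 0.01583824189591298 32.34180321153713
tri ptr end [0.4699 0.1598 0.0741] inner [0.4558 0.1503 0.0768]
2.05 [0.4473 0.1577 0.2655]
```

The two views agree: axis at (0.4535, 0.1484), bar angle 36.3°, top at about 75 mm. I'll align above the bar and then check.

```bash
python3 -m creep '[[[0.06,-0.004,-0.004,0,-0.14],[0.06,-0.0083,-0.0078,0.02,-0.28],[0.06,-0.0083,-0.0078,0.05,-0.42],[0.06,-0.0083,-0.0078,0.08,-0.56],[0.06,-0.0083,-0.0078,0.11,-0.7],[0.06,-0.0083,-0.0078,0.14,-0.84],[0.06,-0.0083,-0.0078,0.16,-0.862],[0.06,-0.0083,-0.0078,0.16,-0.862],[0.06,-0.0083,-0.0078,0.16,-0.862],[0.06,-0.0083,-0.0078,0.16,-0.862]]]'
```

```text
time_s: 3.05
ee_pos: [0.4545, 0.148, 0.1067]
tcp_rot: [[-0.807, -0.59, 0.002], [-0.59, 0.807, 0.001], [-0.002, -0.0, -1.0]]
force: [-0.2, -0.2, -0.1]
opening: 0.638
finger_force: 0.0
```

```bash
python3 -m creep '[[[0.06,0.0006,-0.0003,0.02,0],[0.06,0.0006,-0.0003,0.04,0],[0.06,0.0006,-0.0003,0.06,0],[0.06,0.0006,-0.0003,0.0605,0],[0.04,0.0006,-0.0003,0.0605,0],[0.02,0.0006,-0.0003,0.0605,0],[0,0.0006,-0.0003,0.0605,0],[0,0.0006,-0.0003,0.0605,0],[0,0.0006,-0.0003,0.0605,0],[0,0.0006,-0.0003,0.0605,0],[0,0.0006,-0.0003,0.0605,0],[0,0.0006,-0.0003,0.0605,0]]]' 35
```

```text
time_s: 4.25
ee_pos: [0.4534, 0.1474, 0.0451]
tcp_rot: [[-0.807, -0.591, -0.0], [-0.591, 0.807, 0.0], [0.0, 0.0, -1.0]]
force: [-3.0, 2.4, 5.8]
opening: 0.148
finger_force: 35.0
```

The fingers stopped at 13.9 mm, which is the bar's thickness. Now I'll turn it 1.31 rad.

```bash
python3 -m creep '[[[0,0,0,0,0.1],[0,0,0,0,0.2],[0,0,0,0,0.3],[0,0,0,0,0.4],[0,0,0,0,0.5],[0,0,0,0,0.6],[0,0,0,0,0.7],[0,0,0,0,0.8],[0,0,0,0,0.9],[0,0,0,0,1.0],[0,0,0,0,1.1],[0,0,0,0,1.2],[0,0,0,0,1.31],[0,0,0,0,1.32],[0,0,0,0,1.32],[0,0,0,0,1.32],[0,0,0,0,1.32]]]'
```

```text
time_s: 5.95
ee_pos: [0.4535, 0.1486, 0.0451]
tcp_rot: [[-0.773, 0.634, -0.0], [0.634, 0.773, 0.002], [0.001, 0.001, -1.0]]
force: [-3.0, 10.1, 3.2]
opening: 0.147
finger_force: 35.0
```

The tool turned 75.6°. I'll open and lift straight up.

```bash
python3 -m creep '[[[0.06,0,0,0,0],[0.06,0,0,0,0],[0.06,0,0,0,0],[0.06,0,0,0,0],[0.06,0,0,0,0],[0.06,0,0,-0.02,0],[0.06,0,0,-0.05,0],[0.06,0,0,-0.09,0],[0.06,0,0,-0.13,0],[0.06,0,0,-0.17,0],[0.06,0,0,-0.2,0],[0.06,0,0,-0.22,0],[0.06,0,0,-0.22,0],[0.06,0,0,-0.22,0],[0.06,0,0,-0.22,0]]]'
python3 - <<'E'
from h import *
im=robot.snapshot("wrist")[...,::-1]
side=robot.snapshot("side")[...,::-1]
c=cv2.resize(im[150:290,230:380],None,fx=2.6,fy=2.6)[:360]
s=cv2.resize(side[150:430,150:450],None,fx=1.3,fy=1.3)[:360]
h=min(len(c),len(s));cv2.imwrite("pics/end.png",np.hstack([c[:h],s[:h]]))
for r in robot.boxes_of("carafe_mid","side")[:1]: print(r["centre"])
E
```

```text
time_s: 7.45
ee_pos: [0.4531, 0.1469, 0.2641]
tcp_rot: [[-0.773, 0.635, -0.001], [0.635, 0.773, -0.001], [0.0, -0.001, -1.0]]
force: [-0.2, -0.3, 0.2]
opening: 0.641
finger_force: 0.0
[248.0, 297.2]
```

View pics/end.png

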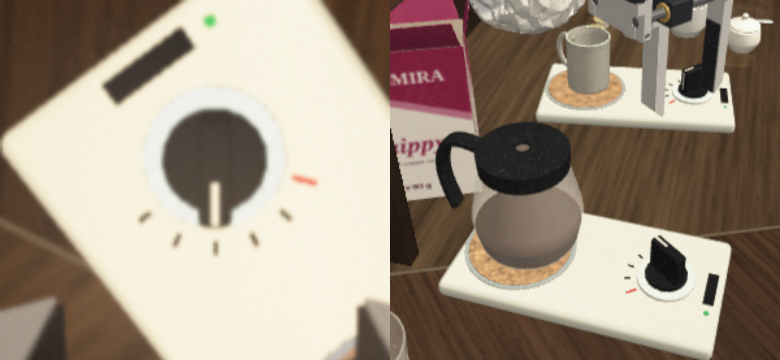

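The pointer at (214,205) is on the third tick after the red one. The carafe hasn't moved, the mug dial is still at zero, and the gripper is clear.

```bash
python3 -c "
from cell import robot
print(robot.finish_job())"
```

```text
the job is handed in; nothing more can be done
None
```

I turned the carafe's dial three clicks clockwise and released it; the final pictures show its pointer on the third tick, the carafe in place and the mug's dial at zero, and the job is handed in (no verdict was returned).

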